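# Tug-test the clips of a tube mixer and re-clip the loose tube

### The job

Before the tube mixer is switched on, find the one tube whose clips have gone soft: tug the tubes straight up, one after the other, with gently rising force, and stop at about 8 N; never pull a clipped tube with more than 12 N or lever or slide it out. Move the tube that comes out easily to the empty place, press it fully home on its saddles, and prove that it holds by pulling it up with about 8 N for half a second. At the end all three tubes lie let go and fully home, the two sound ones in their own places, and the things around are undisturbed.

Things in the scene. Friction and masses are not known exactly. Their poses are not given: they have to be found in the camera images.
- place_1 (a point): A tube place on the mixer's paddle: the point on the axis a clipped tube takes, midway between its two clips, 36 mm above the paddle and 112 mm above the worktop; x along a clipped tube, y from place to place, z up. Place 1 is next to the bearing post; 2, 3, 4 follow towards the motor, 56 mm apart. One place is empty; which one changes.
- place_2 (a point): The next tube place, same as place 1. At every place two clips, 9 mm wide, are centred 22 mm before and behind the point along x: 35 mm is free between them for the fingers, with nothing under the tube there but the carrier's foot, its top 28 mm below the point. The clips reach 13 mm above the point and 11 mm to either side.
- place_3 (a point): The next tube place, same as place 1. Every clip has two sprung steel jaws whose rolled lips close over the tube. Two sound clips together let a tube in or out only at 15 to 20 N, straight along z (it rises about 2 mm at 8 N, 5 mm before letting go); the soft ones at 3 to 4 N. Soft and sound look alike, and which place has the soft ones changes; the empty place has sound ones.
- place_4 (a point): The last tube place, next to the motor housing, same as place 1. A tube pressed down snaps past the lips when its axis is about 6 mm above the point, and stops on hard saddles when its axis is level with the point. It may point either way and lie up to 6 mm off along x.
- tube_purple_grip (a point): Capped sample tube with a purple cap, lying level; round body 12 mm in diameter, 86 mm long overall, the last 20 mm is the 16 mm thick cap; 20 to 30 g. The point lies on its axis, 32 mm from the round end, which is midway between the clips at the start: grip it there, across the tube. z runs along the tube towards the cap.
- tube_green_grip (a point): Capped sample tube with a green cap, lying level; round body 12 mm in diameter, 86 mm long overall, the last 20 mm is the 16 mm thick cap; 20 to 30 g. The point lies on its axis, 32 mm from the round end, which is midway between the clips at the start: grip it there, across the tube. z runs along the tube towards the cap.
- tube_blue_grip (a point): Capped sample tube with a blue cap, lying level; round body 12 mm in diameter, 86 mm long overall, the last 20 mm is the 16 mm thick cap; 20 to 30 g. The point lies on its axis, 32 mm from the round end, which is midway between the clips at the start: grip it there, across the tube. z runs along the tube towards the cap.
- carrier_a (a joint): Vertical give of one of the four clip carriers on its rubber buffers (black plastic foot 66 x 22 mm with two saddles and two clips, one carrier to a place; which is where changes), m, up is positive: 1 mm for every 6 N by which its tube is pulled up or pressed down, about 0 at rest.
- carrier_b (a joint): Vertical give of one of the four clip carriers on its rubber buffers (black plastic foot 66 x 22 mm with two saddles and two clips, one carrier to a place; which is where changes), m, up is positive: 1 mm for every 6 N by which its tube is pulled up or pressed down, about 0 at rest.
- carrier_c (a joint): Vertical give of one of the four clip carriers on its rubber buffers (black plastic foot 66 x 22 mm with two saddles and two clips, one carrier to a place; which is where changes), m, up is positive: 1 mm for every 6 N by which its tube is pulled up or pressed down, about 0 at rest.
- carrier_d (a joint): Vertical give of one of the four clip carriers on its rubber buffers (black plastic foot 66 x 22 mm with two saddles and two clips, one carrier to a place; which is where changes), m, up is positive: 1 mm for every 6 N by which its tube is pulled up or pressed down, about 0 at rest.
- mixer: End-over-end tube mixer, fixed to the worktop: grey foot 105 x 335 mm, level aluminium paddle 100 x 236 mm with its top 76 mm above the worktop. Origin on the worktop under the paddle's middle; y runs along the paddle towards the white motor housing (60 mm wide, 109 mm high, its near face 133 mm from the origin), x across it. The bearing post at the other end is 91 mm high. It does not move.
- rack: Blue tube rack, loose, 62 x 148 x 66 mm, standing empty beside the work; origin under its centre. Leave it alone.
- timer: Grey bench timer, loose, 66 x 58 x 20 mm; origin under its centre. Leave it alone.
- pipette: Pipette lying on the worktop, loose, 212 mm long along its x, 31 mm high. Leave it alone.
- petri_dish: Closed petri dish, loose, 62 mm across, 16 mm high; origin under its centre. Leave it alone.

How it is judged (in metres and radians):
On the way, in this order (a step that is already met when the one before it is completed fails the run):
1. a tube has come out of its clips (distance of any of tube_purple_grip, tube_green_grip, tube_blue_grip from where it was at the start of the episode above 0.02 m), for 0.05 s.
2. it is pressed into the clips of the empty place, down on the saddles (((distance of tube_purple_grip from where it was at the start of the episode above 0.04 m and height (world z) of tube_purple_grip between 0.106 and 0.113 m and angle between tube_purple_grip's own z axis and vertical between 1.49 and 1.65 rad and x of tube_purple_grip in the frame of mixer between -0.01 and 0.01 m and angle between the z axis of tube_purple_grip and the x axis of mixer, either way round below 0.08 rad) or (distance of tube_green_grip from where it was at the start of the episode above 0.04 m and height (world z) of tube_green_grip between 0.106 and 0.113 m and angle between tube_green_grip's own z axis and vertical between 1.49 and 1.65 rad and x of tube_green_grip in the frame of mixer between -0.01 and 0.01 m and angle between the z axis of tube_green_grip and the x axis of mixer, either way round below 0.08 rad) or (distance of tube_blue_grip from where it was at the start of the episode above 0.04 m and height (world z) of tube_blue_grip between 0.106 and 0.113 m and angle between tube_blue_grip's own z axis and vertical between 1.49 and 1.65 rad and x of tube_blue_grip in the frame of mixer between -0.01 and 0.01 m and angle between the z axis of tube_blue_grip and the x axis of mixer, either way round below 0.08 rad))), for 0.1 s.
3. the fingers pull it up with more than 6 N (its carrier rises by 1 mm) and its clips hold (value of joint carrier_a above 0.001 m and ((distance of tube_purple_grip from where it was at the start of the episode above 0.04 m and contact force between the fingers and tube_purple above 1 N and height (world z) of tube_purple_grip below 0.1185 m) or (distance of tube_green_grip from where it was at the start of the episode above 0.04 m and contact force between the fingers and tube_green above 1 N and height (world z) of tube_green_grip below 0.1185 m) or (distance of tube_blue_grip from where it was at the start of the episode above 0.04 m and contact force between the fingers and tube_blue above 1 N and height (world z) of tube_blue_grip below 0.1185 m))), for 0.25 s.
At the end, for the whole second after the job is handed in: All three tubes are at rest and home in clips: axis within 1.5 mm of the seated height, level, within 0.08 rad of the clips' direction and within 10 mm lengthwise of the middle; one of them in the place that was empty, the other two within 10 mm of where they were (height (world z) of tube_purple_grip between 0.1105 and 0.1135 m and angle between tube_purple_grip's own z axis and vertical between 1.49 and 1.65 rad and x of tube_purple_grip in the frame of mixer between -0.01 and 0.01 m and angle between the z axis of each of tube_purple_grip, tube_green_grip, tube_blue_grip and the x axis of mixer, either way round below 0.08 rad and linear speed of each of tube_purple, tube_green, tube_blue below 0.01 m/s and height (world z) of tube_green_grip between 0.1105 and 0.1135 m and angle between tube_green_grip's own z axis and vertical between 1.49 and 1.65 rad and x of tube_green_grip in the frame of mixer between -0.01 and 0.01 m and height (world z) of tube_blue_grip between 0.1105 and 0.1135 m and angle between tube_blue_grip's own z axis and vertical between 1.49 and 1.65 rad and x of tube_blue_grip in the frame of mixer between -0.01 and 0.01 m and ((distance of tube_purple_grip from where it was at the start of the episode above 0.04 m and distance of each of tube_green_grip, tube_blue_grip from where it was at the start of the episode below 0.01 m) or (distance of tube_green_grip from where it was at the start of the episode above 0.04 m and distance of each of tube_purple_grip, tube_blue_grip from where it was at the start of the episode below 0.01 m) or (distance of tube_blue_grip from where it was at the start of the episode above 0.04 m and distance of each of tube_purple_grip, tube_green_grip from where it was at the start of the episode below 0.01 m))); the robot touches nothing.
It fails at once if a clipped tube is pulled up with more than 13 N (its carrier rises by more than 2.2 mm) (value of joint any of carrier_a, carrier_b, carrier_c, carrier_d above 0.0022 m).
It fails at once if a tube is levered or slid lengthwise out of its clips (tipped by over 0.17 rad or shifted by over 14 mm lengthwise while lower than 17 mm above its seat) ((height (world z) of tube_purple_grip below 0.129 m and not (angle between tube_purple_grip's own z axis and vertical between 1.4 and 1.74 rad and x of tube_purple_grip in the frame of mixer between -0.014 and 0.014 m)) or (height (world z) of tube_green_grip below 0.129 m and not (angle between tube_green_grip's own z axis and vertical between 1.4 and 1.74 rad and x of tube_green_grip in the frame of mixer between -0.014 and 0.014 m)) or (height (world z) of tube_blue_grip below 0.129 m and not (angle between tube_blue_grip's own z axis and vertical between 1.4 and 1.74 rad and x of tube_blue_grip in the frame of mixer between -0.014 and 0.014 m))).
It fails at once if a bystander (rack, timer, pipette, petri dish) is moved by more than 20 mm (distance of any of rack, timer, pipette, petri_dish from where it was at the start of the episode above 0.02 m).
It also fails if it takes over 72 s, if anything falls off the work surface, if the arm or the gripper's body presses on something with over 40 N, if the wrist force passes 120 N, or if a joint passes its speed limit or range.

### The arm

A 6-joint arm with a two-finger parallel gripper is mounted at the origin on a cart in front of the work surface, level with it; the furniture and walls round the work are solid. World frame = base frame: x ahead of the robot, y to its left, z up, the work surface at z = 0. Lengths are in mm, angles in rad, forces in N, time in s.
With the tool pointing down it reaches from about 350 to 775 mm from the base axis. Payload 7.3 kg.
Tool frame: the origin (TCP) lies at the very end of the fingers, on their centre line; the grasp point (between the pads) lies 19 mm behind it; z points along the fingers, y is the line along which they close (so a half turn about z gives the same grasp; the last joint's range is limited). The gripper opens to 92 mm and grips with 3 to 60 N. Pads are 19 mm wide; open, the fingers measure 130 mm over their backs; the gripper's body (75 mm by 190 mm) begins 47 mm behind the grasp point.
Start: joints at [-1.418, 0.342, 1.524, -0, 1.275, -0.146], TCP at [154.569, -501.752, 206.141] pointing down, gripper open.
Joint ranges: [-2.53, 2.53], [-0.77, 2.02], [0.04, 2.7], [-1, 4.14], [0.28, 2.66], [-3.11, 3.11]. Speed limits (rad/s): [2.57, 2.57, 3.14, 3.14, 3.14, 3.14].

### API

Orientations are given as [roll, pitch, yaw] about the fixed x, y, z axes, in that order (R = Rz(yaw) Ry(pitch) Rx(roll)).
In Python, from plant import get_obs, capture, close_job gives the robot as it stands. The module is installed in compiled form; this text tells all that it offers.
- The arm moves only by the shell command python3 -m handwheel 'ROWS'. ROWS is JSON, a list of rows, each a list of 3 entries, a list of its own where there are three numbers: the turn, a rotation vector about the tool's x, y, z in degrees, then the shift along the tool's x, y, z in m, then the opening, from 0 (shut) to 1 (fully open). A call has 1 to 12 rows; each row is the pose to reach, as a shift and turn from the pose commanded when the call began, along the tool's axes at that moment; what a row does not reach only later rows make up. A row lasts 1/10 s, in which the tool goes at most 50 mm and 8.59 degrees, less where a joint would pass 70% of its speed; a pose out of reach is approached as far as the arm can. A call with a gripper value outside its range is refused whole. The fingers move at their own pace and stop on an object; the grip force is fixed at half the most. Time passes only in rows, so rows that repeat a pose let the fingers close. It gives the time, the measured TCP pose, the force, the opening and the grip force at its end, in the units of the state.
- get_obs(): the state, without advancing time (a new reading comes with each control period).
- capture(name): name is "side" or "top"; returns a dict with "image" (480x640x3 uint8, red, green, blue), "depth" (480x640 float32, mm along the optical axis (not along the pixel's ray), 0 where there is no reading), "fx", "fy", "cx", "cy" (pixels), "camera_from_world" (4x4, takes a point from world to camera coordinates). Camera axes: x right, y down, z forward; pixel columns grow to the right and rows downward; lengths in mm; the calibration is good to about 2 mm. A picture is of the moment at which its call begins.
- close_job(): hands the job in; it is judged then, once.
The state is a dict: "time": time; "joint_positions": joint angles; "dq": joint speeds; "tau": joint torques, N m; "tool_pos": TCP position; "tcp_rot": TCP orientation; "contact_force": force on the tool from outside, world axes, zero at the start; "moment": the same for the moment, N m; "grip_width": finger opening in mm; "finger_force": force on a finger pad.
Only numpy, scipy, OpenCV 4.12 (cv2) and the standard library are available. Lean on these libraries where they do the work, as an engineer would, in place of code of your own. Each camera call takes 0.05 s, during which the arm holds its last target. There are 200 camera calls.

## Working session

There is one attempt and no reset: what is moved stays moved. The work goes in short steps, Python scripts to look and compute and a shell command to move; the robot and the scene stay as the last step left them, time stands still between calls to the robot, and variables do not carry over. Pictures are saved under pics/ and viewed, at most 10 in all, crops included, and the job is handed in when it is done.

```bash
mkdir -p pics
python3 - <<'E'
from plant import *
import cv2,numpy as np
o=get_obs();print(o)
for n in("top","side"):
    c=capture(n);cv2.imwrite(f"pics/{n}0.png",c["image"][:,:,::-1]);np.savez(f"{n}0.npz",**c)
    print(n,c["fx"],c["cx"],c["cy"],np.round(c["camera_from_world"],3).tolist())
E
```

```text
{'time': 0.0, 'joint_positions': array([-1.41798127e+00,  3.42761082e-01,  1.52502221e+00,  2.43397446e-05,
        1.27537648e+00, -1.45965108e-01]), 'dq': array([ 0.00068751, -0.00097754,  0.00019442, -0.00056352, -0.00199706,
       -0.00020726]), 'tau': array([ 1.25572511e-03, -4.31237555e+01, -2.44221461e+01,  7.17766816e-02,
        5.59993798e-02, -1.49257453e-04]), 'tool_pos': array([ 154.5158532 , -501.29299519,  205.42325968]), 'tcp_rot': array([-3.14004559e+00, -2.50959692e-04,  2.98772868e-01]), 'contact_force': array([-0.07618082, -0.3500465 , -0.47207652]), 'moment': array([ 0.04346031,  0.05494793, -0.03075297]), 'finger_force': 0.0, 'grip_width': 91.86279072846598}
top 459.05104182435053 319.76318960073434 240.42450064483958 [[-0.019, -1.0, 0.013, -2.548], [-0.995, 0.018, -0.095, 524.222], [0.095, -0.015, -0.995, 1353.36], [0.0, 0.0, 0.0, 1.0]]
side 571.0416617744509 316.7353255836209 249.11213103665955 [[0.988, -0.152, 0.009, -508.719], [-0.119, -0.812, -0.571, 122.236], [0.094, 0.563, -0.821, 1359.814], [0.0, 0.0, 0.0, 1.0]]
```

View pics/top0.png

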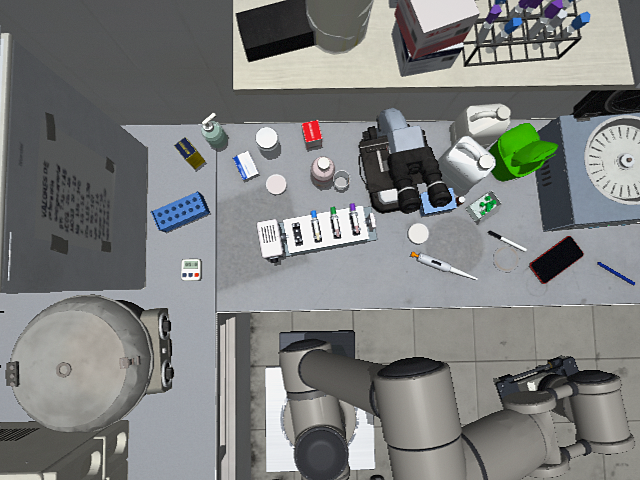

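View pics/side0.png

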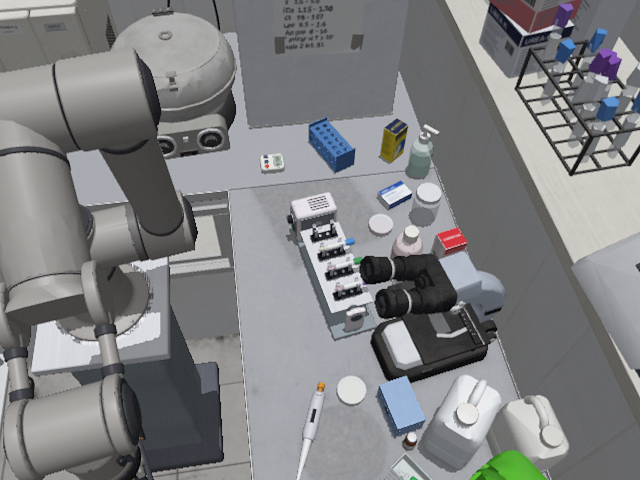

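Top view: mixer runs from the motor (270,238) to the post (370,220). Blue, green and purple caps are at about (313,213), (333,210) and (352,208), and the place next to the motor (297,233) is empty. The tall microscope stands at (400,170).

```bash
cat > h.py <<'E'
import numpy as np,cv2
def world(c,u,v,z):
    M=c["camera_from_world"];R=M[:3,:3];o=-R.T@M[:3,3]
    d=R.T@np.array([(u-c["cx"])/c["fx"],(v-c["cy"])/c["fy"],1]);return o+d*(z-o[2])/d[2]
def wdepth(c,u,v):
    Z=c["depth"][int(round(v)),int(round(u))];M=c["camera_from_world"];R=M[:3,:3]
    return R.T@(np.array([(u-c["cx"])/c["fx"]*Z,(v-c["cy"])/c["fy"]*Z,Z])-M[:3,3])
def blobs(c,col,box):
    h=cv2.cvtColor(c["image"],cv2.COLOR_RGB2HSV);lo,hi={"b":(98,112),"g":(50,80),"p":(128,150)}[col]
    m=cv2.inRange(h,(lo,110,50),(hi,255,255));k=np.zeros_like(m);x0,y0,x1,y1=box;k[y0:y1,x0:x1]=m[y0:y1,x0:x1]
    n,_,s,ce=cv2.connectedComponentsWithStats(k);return [(s[i,4],*ce[i].round(1)) for i in range(1,n) if s[i,4]>4]
E
python3 - <<'E'
from h import *
for n,box in(("top",(285,195,375,250)),("side",(300,220,385,310))):
    c=np.load(n+"0.npz")
    for k in"bgp":
        for a,u,v in blobs(c,k,box): print(n,k,a,u,v,world(c,u,v,116).round(1),wdepth(c,u,v).round(1))
c=np.load("top0.npz");crop=c["image"][190:265,250:385,::-1];cv2.imwrite("pics/tc.png",cv2.resize(crop,None,fx=5.9,fy=5.9,interpolation=cv2.INTER_CUBIC))
# paddle by depth
P=np.array([[*wdepth(c,u,v),u,v] for v in range(195,260) for u in range(255,385) if c["depth"][v,u]>0])
for lo,hi,nm in((70,81,"paddle"),(104,114,"~motor")):
    s=P[(P[:,2]>lo)&(P[:,2]<hi)];
    if nm=="~motor": s=s[s[:,3]<284]
    r=cv2.minAreaRect(s[:,:2].astype(np.float32));print(nm,len(s),r,s[:,:3].mean(0))
E
```

```text
top b 33 313.2 213.5 [592.   6. 116.] [591.3   6.  120.3]
top g 32 332.8 210.2 [600.4 -49.5 116. ] [599.8 -49.3 119.5]
top p 31 352.1 206.5 [ 610.  -104.3  116. ] [ 608.3 -103.4  126.1]
side b 47 349.5 241.2 [591.1   4.7 116. ] [590.5   2.5 119.2]
side g 37 357.8 260.2 [600. -50. 116.] [600.6 -48.2 113.1]
side p 5 364.4 282.2 [ 603.2 -109.5  116. ] [ 561.9 -231.9  323.5]
paddle 1986 ((551.8333740234375, -22.1883544921875), (118.21737670898438, 349.7626647949219), 14.155653953552246) [549.47473767 -26.74280822  76.32332365]
~motor 704 ((525.8384399414062, 131.90359497070312), (104.55289459228516, 59.8563117980957), 9.33117961883545) [525.77547276 131.78152075 109.02877996]
```

View pics/tc.png

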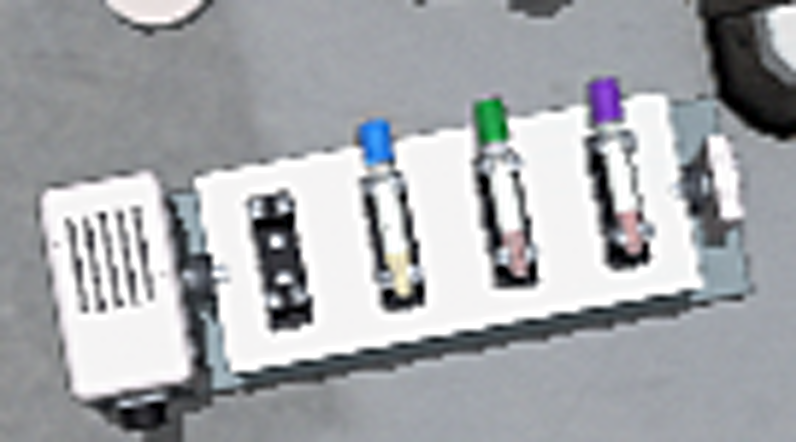

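```bash
cat >> h.py <<'E'
YAW=0.159
PL={1:(565.5,-111.7),2:(556.7,-56.4),3:(547.9,-1.0),4:(539.1,54.3)}
from scipy.spatial.transform import Rotation as Ro
def go(pos):   # shift in tool axes (mm) + turn about tool axes (deg) to reach pos, down, YAW
    from plant import get_obs
    o=get_obs();R=Ro.from_euler("xyz",o["tcp_rot"]);T=Ro.from_euler("xyz",[np.pi,0,YAW])
    print("t",round(o["time"],2),"shift",R.inv().apply(np.array(pos)-o["tool_pos"]).round(1),"turn",np.degrees((R.inv()*T).as_rotvec()).round(2),"F",o["contact_force"].round(2),"tool",o["tool_pos"].round(1),"rpy",o["tcp_rot"].round(4),"q",o["joint_positions"].round(2),"w",round(o["grip_width"],1),round(o["finger_force"],1))
E
python3 - <<'E'
from h import *
go((*PL[1],205));go((*PL[2],205))
for n in("top","side"):
    c=np.load(n+"0.npz")
    P=np.array([wdepth(c,u,v) for v in range(120,320) for u in range(250,470) if c["depth"][v,u]>0])
    d=P[:,:2]-[552.3,-28.7];cy,sy=np.cos(YAW),np.sin(YAW);x=d@[cy,sy];y=d@[-sy,cy]
    for z0 in(115,140,180):
        s=(P[:,2]>z0)&(P[:,2]<400)&(abs(x)<200)&(abs(y)<260)
        print(n,z0,s.sum(), "x<60:",P[s&(x<60)].round().tolist()[:6],"minx",np.round(x[s].min(),0) if s.any() else "", "y at x<80",np.round([y[s&(x<90)].max(initial=-999),y[s&(x<90)].min(initial=999)]))
E
```

```text
t 0.1 shift [ 507.5 -251.4    1. ] turn [-0.08 -0.01  8.01] F [-0.71 -0.05  0.36] tool [ 154.5 -501.4  205.5] rpy [-3.1402e+00 -2.0000e-04  2.9880e-01] q [-1.42  0.34  1.52 -0.    1.28 -0.15] w 91.8 0.0
t 0.1 shift [ 515.4 -306.8    1. ] turn [-0.08 -0.01  8.01] F [-0.71 -0.05  0.36] tool [ 154.5 -501.4  205.5] rpy [-3.1402e+00 -2.0000e-04  2.9880e-01] q [-1.42  0.34  1.52 -0.    1.28 -0.15] w 91.8 0.0
top 115 5009 x<60: [[651.0, -270.0, 342.0], [651.0, -273.0, 339.0], [651.0, -275.0, 339.0], [650.0, -263.0, 333.0], [650.0, -265.0, 334.0], [651.0, -268.0, 332.0]] minx -47.0 y at x<80 [ 190. -260.]
top 140 4300 x<60: [[651.0, -270.0, 342.0], [651.0, -273.0, 339.0], [651.0, -275.0, 339.0], [650.0, -263.0, 333.0], [650.0, -265.0, 334.0], [651.0, -268.0, 332.0]] minx -25.0 y at x<80 [-131. -260.]
top 180 2950 x<60: [[651.0, -270.0, 342.0], [651.0, -273.0, 339.0], [651.0, -275.0, 339.0], [650.0, -263.0, 333.0], [650.0, -265.0, 334.0], [651.0, -268.0, 332.0]] minx -25.0 y at x<80 [-164. -260.]
side 115 5499 x<60: [[556.0, 68.0, 122.0], [558.0, 67.0, 123.0], [560.0, 67.0, 122.0], [555.0, 66.0, 121.0], [558.0, 67.0, 119.0], [560.0, 67.0, 118.0]] minx -31.0 y at x<80 [  96. -260.]
side 140 4703 x<60: [[567.0, -198.0, 357.0], [569.0, -199.0, 356.0], [570.0, -200.0, 358.0], [571.0, -202.0, 361.0], [573.0, -203.0, 362.0], [575.0, -203.0, 362.0]] minx -27.0 y at x<80 [-131. -260.]
side 180 3864 x<60: [[567.0, -198.0, 357.0], [569.0, -199.0, 356.0], [570.0, -200.0, 358.0], [571.0, -202.0, 361.0], [573.0, -203.0, 362.0], [575.0, -203.0, 362.0]] minx -27.0 y at x<80 [-165. -260.]
```

```bash
python3 -m handwheel '[[[0,0,8],[0.353,-0.311,0],0.43],[[0,0,8],[0.353,-0.311,0],0.43],[[0,0,8],[0.353,-0.311,0],0.43],[[0,0,8],[0.353,-0.311,0],0.43],[[0,0,8],[0.353,-0.311,0],0.43],[[0,0,8],[0.353,-0.311,0],0.43],[[0,0,8],[0.353,-0.311,0],0.43],[[0,0,8],[0.353,-0.311,0],0.43],[[0,0,8],[0.353,-0.311,0],0.43],[[0,0,8],[0.353,-0.311,0],0.43],[[0,0,8],[0.353,-0.311,0],0.43],[[0,0,8],[0.353,-0.311,0],0.43]]'; python3 -c "
from h import *
go((*PL[3],160))"
```

```text
time: 1.3
tool_pos: [400.0, -100.6, 205.8]
tcp_rot: [3.142, 0.001, 0.161]
contact_force: [0.4, 0.1, 0.8]
grip_width: 39.7
finger_force: 0.0
t 1.3 shift [161.9 -74.7  45.7] turn [0.   0.06 0.1 ] F [0.43 0.14 0.78] tool [ 400.  -100.6  205.8] rpy [3.1415e+00 1.0000e-03 1.6070e-01] q [-0.43  0.14  1.8  -0.    1.2   0.98] w 39.7 0.0
```

```bash
python3 -m handwheel '[[[0,0,0],[0.162,-0.075,0],0.43],[[0,0,0],[0.162,-0.075,0],0.43],[[0,0,0],[0.162,-0.075,0.02],0.43],[[0,0,0],[0.162,-0.075,0.046],0.43],[[0,0,0],[0.162,-0.075,0.046],0.43],[[0,0,0],[0.162,-0.075,0.046],0.43]]'
python3 - <<'E'
from h import *
from plant import capture
go((*PL[3],93))
c=capture("side");np.savez("side1.npz",**c);cv2.imwrite("pics/s1.png",cv2.resize(c["image"][180:330,250:450,::-1],None,fx=4,fy=4,interpolation=cv2.INTER_CUBIC))
E
```

```text
time: 1.9
tool_pos: [547.6, -2.2, 159.0]
tcp_rot: [-3.141, 0.003, 0.158]
contact_force: [0.2, -0.2, 0.3]
grip_width: 39.2
finger_force: 0.0
t 1.9 shift [ 0.7 -1.1 66. ] turn [-0.02  0.19 -0.04] F [ 0.19 -0.17  0.26] tool [547.6  -2.2 159. ] rpy [-3.1413  0.0032  0.1583] q [-0.14  0.43  1.53 -0.    1.19  1.27] w 39.2 0.0
```

View pics/s1.png

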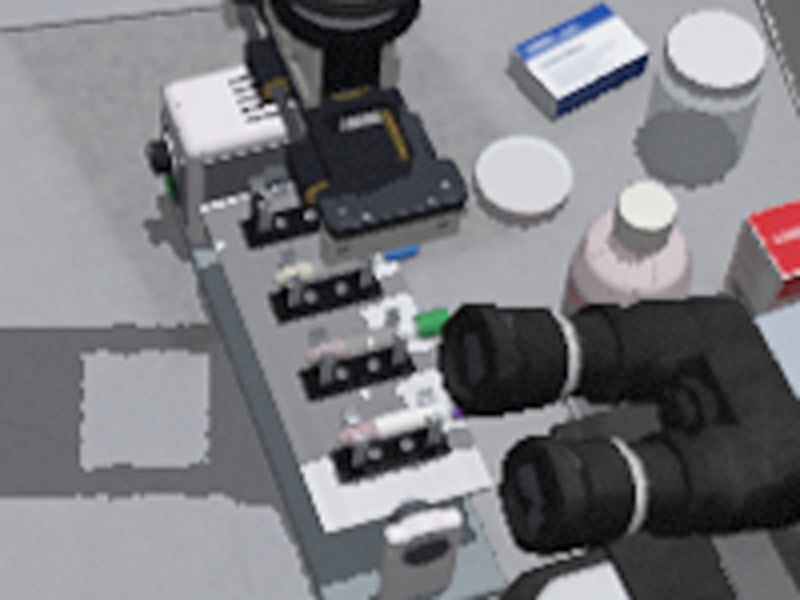

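The gripper stands over place 3, with its jaws either side of the blue tube (cap at about (400,252)). The microscope eyepieces, at about (480,360) and (540,490), lie clear of this place.

```bash
python3 -m handwheel '[[[0,0,0],[0.001,-0.001,0.02],0.43],[[0,0,0],[0.001,-0.001,0.04],0.43],[[0,0,0],[0.001,-0.001,0.055],0.43],[[0,0,0],[0.001,-0.001,0.065],0.43],[[0,0,0],[0.001,-0.001,0.066],0.43],[[0,0,0],[0.001,-0.001,0.066],0.43]]'; python3 -m handwheel '[[[0,0,0],[0,0,0],0.15],[[0,0,0],[0,0,0],0.15],[[0,0,0],[0,0,0],0.15],[[0,0,0],[0,0,0],0.15]]'
```

```text
time: 2.55
tool_pos: [549.6, -0.5, 95.2]
tcp_rot: [3.141, -0.002, 0.158]
contact_force: [-0.7, 0.3, 1.1]
grip_width: 39.4
finger_force: 0.0
time: 2.95
tool_pos: [549.4, 0.3, 94.4]
tcp_rot: [3.141, -0.0, 0.159]
contact_force: [-0.3, -0.4, -0.7]
grip_width: 15.0
finger_force: 0.0
```

```bash
python3 -m handwheel '[[[0,0,0],[0,0,0.001],0.12],[[0,0,0],[0,0,0.001],0.08],[[0,0,0],[0,0,0.001],0],[[0,0,0],[0,0,0.001],0],[[0,0,0],[0,0,0.001],0]]';python3 -c "
from h import *
go((*PL[3],93))"
```

```text
time: 3.45
tool_pos: [549.3, 0.3, 93.1]
tcp_rot: [3.142, -0.0, 0.159]
contact_force: [0.8, -0.5, 1.2]
grip_width: 9.4
finger_force: 28.5
t 3.45 shift [-1.6  1.   0.1] turn [ 0.   -0.01  0.01] F [ 0.8  -0.52  1.16] tool [5.493e+02 3.000e-01 9.310e+01] rpy [ 3.1415e+00 -1.0000e-04  1.5920e-01] q [-0.14  0.5   1.61 -0.    1.03  1.27] w 9.4 28.5
```

```bash
for i in 1; do python3 -m handwheel '[[[0,0,0],[0,0,-0.0005],0],[[0,0,0],[0,0,-0.001],0],[[0,0,0],[0,0,-0.001],0]]'; done
```

```text
time: 3.75
tool_pos: [549.1, 0.3, 93.9]
tcp_rot: [-3.142, 0.0, 0.159]
contact_force: [-0.0, -0.1, -1.6]
grip_width: 9.1
finger_force: 28.0
```

```bash
python3 -m handwheel '[[[0,0,0],[0,0,-0.0005],0],[[0,0,0],[0,0,-0.001],0],[[0,0,0],[0,0,-0.001],0]]'
```

```text
time: 4.05
tool_pos: [548.9, 0.2, 94.7]
tcp_rot: [-3.141, 0.001, 0.159]
contact_force: [1.0, 0.2, -4.6]
grip_width: 9.3
finger_force: 27.5
```

```bash
python3 -m handwheel '[[[0,0,0],[0,0,-0.0004],0],[[0,0,0],[0,0,-0.0007],0],[[0,0,0],[0,0,-0.0007],0]]'
```

```text
time: 4.35
tool_pos: [548.9, 0.2, 95.4]
tcp_rot: [-3.141, 0.001, 0.159]
contact_force: [-0.1, -0.7, -6.4]
grip_width: 9.5
finger_force: 27.0
```

```bash
python3 -m handwheel '[[[0,0,0],[0,0,-0.0003],0],[[0,0,0],[0,0,-0.0004],0],[[0,0,0],[0,0,-0.0004],0]]'
```

```text
time: 4.65
tool_pos: [548.9, 0.3, 95.9]
tcp_rot: [-3.141, 0.001, 0.159]
contact_force: [0.2, -0.6, -9.2]
grip_width: 9.1
finger_force: 26.6
```

Blue is sound: it held at about 8–9 N. I'll ease it back down, release it, and go to green.

```bash
python3 -m handwheel '[[[0,0,0],[0,0,0.0013],0],[[0,0,0],[0,0,0.0026],0],[[0,0,0],[0,0,0.0035],0],[[0,0,0],[0,0,0.0035],0]]'; python3 -m handwheel '[[[0,0,0],[0,0,0],0.2],[[0,0,0],[0,0,0],0.43],[[0,0,0],[0,0,0],0.43],[[0,0,0],[0,0,0],0.43],[[0,0,0],[0,0,-0.03],0.43],[[0,0,0],[0,0,-0.06],0.43],[[0,0,0],[0,0,-0.067],0.43],[[0,0,0],[0,0,-0.067],0.43]]';python3 -c "
from h import *
go((*PL[2],160))"
```

```text
time: 5.05
tool_pos: [550.1, 0.2, 93.5]
tcp_rot: [3.141, -0.002, 0.159]
contact_force: [0.2, 0.3, -0.9]
grip_width: 8.9
finger_force: 28.3
time: 5.85
tool_pos: [550.0, 0.2, 160.8]
tcp_rot: [3.141, -0.003, 0.159]
contact_force: [-0.1, 0.3, -0.8]
grip_width: 39.8
finger_force: 0.0
t 5.85 shift [-2.3 56.9  0.8] turn [ 0.05 -0.15  0.01] F [-0.1   0.3  -0.77] tool [5.500e+02 2.000e-01 1.608e+02] rpy [ 3.1407e+00 -2.6000e-03  1.5920e-01] q [-0.14  0.43  1.53 -0.    1.19  1.27] w 39.8 0.0
```

Run:
```python
from h import *
for n in("top","side"):
    c=np.load(n+"0.npz")
    P=np.array([wdepth(c,u,v) for v in range(120,340) for u in range(250,470) if c["depth"][v,u]>0])
    d=P[:,:2]-[552.3,-28.7];cy,sy=np.cos(YAW),np.sin(YAW);x=d@[cy,sy];y=d@[-sy,cy]
    for a,b in((-60,40),(40,60),(60,80),(80,100),(100,130)):
        s=(P[:,2]>135)&(P[:,2]<450)&(x>a)&(x<b)&(y<-60)&(y>-260)
        for z0,z1 in((135,200),(200,260),(260,320),(320,450)):
            t=s&(P[:,2]>z0)&(P[:,2]<z1)
            if t.sum()>3:print(n,"x",a,b,"z",z0,z1,t.sum(),"ymax",np.percentile(y[t],97).round())
```

```text
top x -60 40 z 320 450 855 ymax -168.0
top x 40 60 z 260 320 24 ymax -167.0
top x 40 60 z 320 450 231 ymax -169.0
top x 60 80 z 135 200 114 ymax -134.0
top x 60 80 z 260 320 118 ymax -166.0
top x 60 80 z 320 450 176 ymax -172.0
top x 80 100 z 135 200 192 ymax -132.0
top x 80 100 z 260 320 123 ymax -165.0
top x 80 100 z 320 450 222 ymax -173.0
top x 100 130 z 135 200 253 ymax -132.0
top x 100 130 z 260 320 234 ymax -170.0
top x 100 130 z 320 450 195 ymax -183.0
side x -60 40 z 260 320 9 ymax -204.0
side x -60 40 z 320 450 1213 ymax -174.0
side x 40 60 z 260 320 56 ymax -188.0
side x 40 60 z 320 450 287 ymax -172.0
side x 60 80 z 135 200 166 ymax -134.0
side x 60 80 z 260 320 186 ymax -201.0
side x 60 80 z 320 450 201 ymax -175.0
side x 80 100 z 135 200 286 ymax -133.0
side x 80 100 z 260 320 198 ymax -195.0
side x 80 100 z 320 450 244 ymax -177.0
side x 100 130 z 135 200 383 ymax -136.0
side x 100 130 z 260 320 337 ymax -176.0
side x 100 130 z 320 450 185 ymax -185.0
```

```bash
python3 -m handwheel '[[[0,0,0],[-0.002,0.03,0],0.43],[[0,0,0],[-0.002,0.057,0],0.43],[[0,0,0],[-0.002,0.057,0.02],0.43],[[0,0,0],[-0.002,0.057,0.04],0.43],[[0,0,0],[-0.002,0.057,0.055],0.43],[[0,0,0],[-0.002,0.057,0.065],0.43],[[0,0,0],[-0.002,0.057,0.067],0.43],[[0,0,0],[-0.002,0.057,0.067],0.43]]'; python3 -m handwheel '[[[0,0,0],[0,0,0],0.15],[[0,0,0],[0,0,0],0.12],[[0,0,0],[0,0,0],0.08],[[0,0,0],[0,0,0],0],[[0,0,0],[0,0,0],0],[[0,0,0],[0,0,0],0]]';python3 -c "
from h import *
go((*PL[2],93))"
```

```text
time: 6.65
tool_pos: [556.1, -56.2, 92.2]
tcp_rot: [-3.141, 0.001, 0.159]
contact_force: [-0.2, 0.3, 0.3]
grip_width: 39.7
finger_force: 0.0
time: 7.25
tool_pos: [556.4, -56.1, 93.0]
tcp_rot: [-3.142, -0.0, 0.159]
contact_force: [0.6, 1.8, 2.0]
grip_width: 8.6
finger_force: 27.8
t 7.25 shift [ 0.2  0.3 -0. ] turn [-0.   -0.03  0.01] F [0.58 1.78 1.95] tool [556.4 -56.1  93. ] rpy [-3.1415e+00 -5.0000e-04  1.5920e-01] q [-0.24  0.52  1.58  0.    1.04  1.17] w 8.6 27.8
```

```bash
python3 -m handwheel '[[[0,0,0],[0,0,-0.0005],0],[[0,0,0],[0,0,-0.001],0],[[0,0,0],[0,0,-0.0015],0],[[0,0,0],[0,0,-0.0015],0]]'
```

```text
time: 7.65
tool_pos: [556.2, -56.3, 93.9]
tcp_rot: [-3.141, 0.0, 0.159]
contact_force: [0.8, 0.9, -2.0]
grip_width: 8.6
finger_force: 26.8
```

```bash
python3 -m handwheel '[[[0,0,0],[0,0,-0.0004],0],[[0,0,0],[0,0,-0.0007],0],[[0,0,0],[0,0,-0.0007],0]]'
```

```text
time: 7.95
tool_pos: [555.9, -56.2, 94.5]
tcp_rot: [-3.141, 0.001, 0.159]
contact_force: [-0.1, 1.7, -4.2]
grip_width: 8.8
finger_force: 26.3
```

```bash
python3 -m handwheel '[[[0,0,0],[0,0,-0.0003],0],[[0,0,0],[0,0,-0.0006],0],[[0,0,0],[0,0,-0.0006],0]]'
```

```text
time: 8.25
tool_pos: [555.8, -56.1, 95.2]
tcp_rot: [-3.141, 0.001, 0.159]
contact_force: [-1.3, 2.3, -5.7]
grip_width: 8.4
finger_force: 25.9
```

```bash
python3 -m handwheel '[[[0,0,0],[0,0,-0.0002],0],[[0,0,0],[0,0,-0.0004],0],[[0,0,0],[0,0,-0.0004],0]]'
```

```text
time: 8.55
tool_pos: [555.9, -56.1, 95.6]
tcp_rot: [-3.141, 0.001, 0.159]
contact_force: [-0.7, 2.9, -6.9]
grip_width: 8.7
finger_force: 25.5
```

Green also held at about 7–8 N, so it is sound and purple must be the soft one. I'll let go of green and check arm clearance to the eyepieces for place 1.

```bash
python3 -m handwheel '[[[0,0,0],[0,0,0.0016],0],[[0,0,0],[0,0,0.003],0],[[0,0,0],[0,0,0.0035],0],[[0,0,0],[0,0,0.0035],0],[[0,0,0],[0,0,0.0035],0.2],[[0,0,0],[0,0,0.0035],0.43],[[0,0,0],[0,0,0.0035],0.43],[[0,0,0],[0,0,0.0035],0.43],[[0,0,0],[0,0,-0.03],0.43],[[0,0,0],[0,0,-0.06],0.43],[[0,0,0],[0,0,-0.064],0.43]]';python3 - <<'E'
from h import *
from plant import capture
go((*PL[1],160))
c=capture("side")
a=np.load("side0.npz");dif=(a["depth"]-c["depth"]>15)&(c["depth"]>0)&(a["depth"]>0)
P=np.array([wdepth(c,u,v) for v in range(0,330) for u in range(200,470) if dif[v,u]])
from plant import get_obs
d=P[:,:2]-get_obs()["tool_pos"][:2];cy,sy=np.cos(YAW),np.sin(YAW);x=d@[cy,sy];y=d@[-sy,cy]
for z in range(140,480,20):
    s=(P[:,2]>z)&(P[:,2]<z+20)&(abs(y)<250)
    if s.sum()>5:print(z,s.sum(),"x",np.percentile(x[s],[2,98]).round(),"y",np.percentile(y[s],[2,98]).round())
E
```

```text
time: 9.65
tool_pos: [558.6, -57.0, 163.7]
tcp_rot: [3.138, -0.007, 0.159]
contact_force: [0.8, 0.3, 0.7]
grip_width: 39.7
finger_force: 0.0
t 9.65 shift [-1.9 55.1  3.9] turn [ 0.18 -0.39  0.01] F [0.84 0.31 0.71] tool [558.6 -57.  163.7] rpy [ 3.1384 -0.0068  0.1592] q [-0.24  0.44  1.49 -0.    1.2   1.17] w 39.7 0.0
200 12 x [-10.   9.] y [19. 30.]
220 7 x [-11.  -9.] y [20. 35.]
240 119 x [-37.   5.] y [-89.  82.]
260 651 x [-37.  34.] y [-93.  79.]
280 1141 x [-36.  33.] y [-95.  86.]
300 175 x [-25.  25.] y [-19.   5.]
320 37 x [-36.  25.] y [-18.  39.]
340 312 x [-37.  29.] y [-37.  45.]
360 124 x [-40.  19.] y [-38.   2.]
380 348 x [-40.  32.] y [-40.   7.]
400 296 x [-38.  28.] y [-38.   4.]
420 146 x [-37.  21.] y [-38.  -8.]
440 12 x [-40.  -8.] y [-59. -44.]
460 174 x [-56.   8.] y [-67. -40.]
```

```bash
python3 -m handwheel '[[[0,0,0],[0,0,0.026],0.43],[[0,0,0],[-0.001,0.025,0.026],0.43],[[0,0,0],[-0.001,0.056,0.026],0.43],[[0,0,0],[-0.001,0.056,0.026],0.43]]'; python3 -c "
from h import *
go((*PL[1],93))"
```

```text
time: 10.1
tool_pos: [564.0, -114.8, 132.3]
tcp_rot: [3.141, 0.002, 0.156]
contact_force: [0.2, -0.2, 0.3]
grip_width: 39.1
finger_force: 0.0
t 10.1 shift [ 2.  -2.8 39.3] turn [ 0.03  0.09 -0.15] F [ 0.16 -0.22  0.32] tool [ 564.  -114.8  132.3] rpy [3.141e+00 1.600e-03 1.564e-01] q [-0.33  0.5   1.49 -0.    1.16  1.08] w 39.1 0.0
```

```bash
python3 -m handwheel '[[[0,0,0],[0,0,0],0.43],[[0,0,0],[0,0,0],0.43]]' >/dev/null; python3 -c "
from h import *
go((*PL[1],93))"
```

```text
t 10.3 shift [ 1.7  0.9 40.2] turn [-0.05  0.07  0.02] F [-0.3   0.25  1.02] tool [ 563.7 -111.1  133.2] rpy [-3.1408e+00  1.2000e-03  1.5940e-01] q [-0.33  0.5   1.49  0.    1.16  1.08] w 39.4 0.0
```

```bash
python3 -m handwheel '[[[0,0,0],[0.001,0,0.015],0.43],[[0,0,0],[0.001,0,0.03],0.43],[[0,0,0],[0.001,0,0.04],0.43],[[0,0,0],[0.001,0,0.04],0.15],[[0,0,0],[0.001,0,0.04],0.15],[[0,0,0],[0.001,0,0.04],0.15],[[0,0,0],[0.001,0,0.04],0.12],[[0,0,0],[0.001,0,0.04],0.08],[[0,0,0],[0.001,0,0.04],0],[[0,0,0],[0.001,0,0.04],0],[[0,0,0],[0.001,0,0.04],0]]'; python3 -m handwheel '[[[0,0,0],[0,0,-0.0005],0],[[0,0,0],[0,0,-0.001],0],[[0,0,0],[0,0,-0.0015],0],[[0,0,0],[0,0,-0.0015],0]]'
```

```text
time: 11.4
tool_pos: [566.0, -112.2, 95.5]
tcp_rot: [3.14, -0.002, 0.159]
contact_force: [-1.5, -0.1, 8.4]
grip_width: 0.6
finger_force: 4.3
time: 11.8
tool_pos: [565.9, -112.1, 96.2]
tcp_rot: [3.14, -0.002, 0.159]
contact_force: [0.7, -0.1, 3.7]
grip_width: -0.0
finger_force: 2.6
```

```bash
python3 -m handwheel '[[[0,0,0],[0,0,-0.0004],0],[[0,0,0],[0,0,-0.0008],0],[[0,0,0],[0,0,-0.001],0],[[0,0,0],[0,0,-0.001],0]]'
```

```text
time: 12.2
tool_pos: [565.5, -111.6, 96.5]
tcp_rot: [3.141, -0.001, 0.159]
contact_force: [2.4, -0.2, 3.6]
grip_width: 0.4
finger_force: 2.0
```

The fingers closed on nothing here (width about 0). Looking before doing anything else.

Run:
```python
from h import *
from plant import capture,get_obs
go((*PL[1],93))
ims=[]
for n,(x0,y0,x1,y1) in(("top",(300,180,400,255)),("side",(290,210,410,300))):
    c=capture(n);np.savez(n+"2.npz",**c);ims.append(cv2.resize(c["image"][y0:y1,x0:x1,::-1],(400,300),interpolation=cv2.INTER_CUBIC))
    for k in"bgp":print(n,k,[(b,world(c,b[1],b[2],116).round(1)) for b in blobs(c,k,(285,195,385,310))])
cv2.imwrite("pics/p2.png",cv2.resize(np.hstack(ims),(800,300)))
```

```text
t 12.2 shift [-0.1  0.   3.5] turn [ 0.01 -0.04  0.01] F [ 2.43 -0.25  3.62] tool [ 565.5 -111.6   96.5] rpy [ 3.1413e+00 -7.0000e-04  1.5920e-01] q [-0.33  0.54  1.53  0.    1.07  1.08] w 0.4 2.0
top b [((np.int32(35), np.float64(313.2), np.float64(213.3)), array([592.5,   6. , 116. ]))]
top g [((np.int32(14), np.float64(333.2), np.float64(208.3)), array([605.8, -50.8, 116. ]))]
top p []
side b []
side g []
side p []
```

View pics/p2.png

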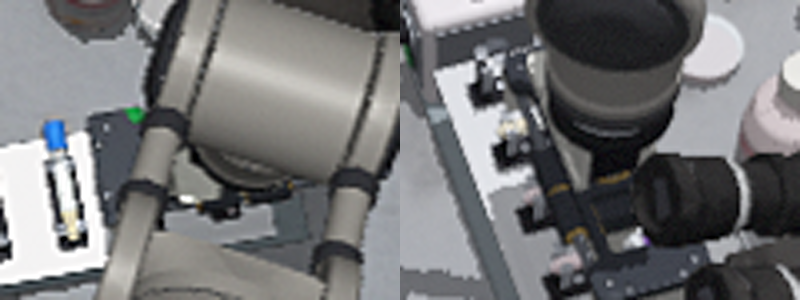

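The arm hides most of it, but a purple speck shows at about (645,240) in the right half (full-frame (363,282)). That is where the cap peeped out at the start, so I'll check it in numbers.

```bash
python3 - <<'E'
from h import *
for n,box in(("side",(340,265,385,300)),("top",(335,190,375,245))):
  for t in("0","2"):
    c=np.load(n+t+".npz");h=cv2.cvtColor(c["image"],cv2.COLOR_RGB2HSV);m=cv2.inRange(h,(120,50,30),(160,255,255))
    ys,xs=np.nonzero(m);k=(xs>=box[0])&(xs<box[2])&(ys>=box[1])&(ys<box[3])
    print(n,t,[(int(x),int(y),wdepth(c,x,y).round().astype(int).tolist()) for x,y in zip(xs[k],ys[k])][:14])
E
python3 -m handwheel '[[[0,0,0],[0,0,0],0],[[0,0,0],[0,0,0],0]]'
```

```text
side 0 [(341, 269, [564, -45, 80]), (353, 272, [590, -57, 80]), (363, 281, [560, -230, 325]), (364, 281, [561, -232, 327]), (363, 282, [600, -111, 119]), (364, 282, [561, -231, 324]), (365, 282, [563, -233, 326]), (363, 283, [600, -109, 113]), (364, 283, [602, -111, 115]), (365, 283, [562, -235, 325]), (366, 283, [563, -238, 330]), (364, 284, [602, -111, 111]), (365, 284, [605, -110, 110]), (361, 292, [597, -114, 84])]
side 2 [(348, 268, [556, -135, 224]), (345, 269, [550, -135, 221]), (341, 272, [543, -131, 205]), (363, 280, [560, -229, 327]), (363, 281, [560, -229, 324]), (364, 281, [561, -232, 328]), (363, 282, [600, -110, 118]), (364, 282, [561, -233, 327]), (365, 282, [562, -234, 327]), (363, 283, [600, -111, 116]), (364, 283, [580, -176, 225]), (365, 283, [561, -237, 330]), (384, 297, [582, -284, 355])]
top 0 [(351, 203, [641, -111, 0]), (352, 203, [620, -104, 117]), (353, 203, [619, -107, 121]), (354, 203, [641, -121, -2]), (350, 204, [617, -98, 119]), (351, 204, [617, -101, 120]), (352, 204, [616, -104, 122]), (353, 204, [616, -106, 123]), (354, 204, [617, -110, 116]), (350, 205, [614, -98, 120]), (351, 205, [613, -101, 123]), (352, 205, [613, -104, 122]), (353, 205, [614, -107, 116]), (354, 205, [614, -110, 117])]
top 2 [(335, 211, [542, -38, 465]), (355, 230, [532, -102, 207])]
time: 12.5
tool_pos: [565.4, -111.6, 96.5]
tcp_rot: [3.141, -0.001, 0.159]
contact_force: [2.6, 0.4, 4.0]
grip_width: 0.5
finger_force: 2.0
```

The cap has not moved, so the purple tube is still home. A width of 0 at place 1, with about 4 N pushing the tool up, and 9 mm chords on 12 mm tubes at places 2 and 3 fit fingertips that really sit about 20 mm higher than reported. At place 1 they would have slid off the tube's top. I'll test this by opening and feeling gently downward beside the tube: the paddle should come at 76 if the reported z is right.

```bash
python3 -m handwheel '[[[0,0,0],[0,0,-0.005],0],[[0,0,0],[0,0,-0.005],0.43],[[0,0,0],[0,0,-0.005],0.43],[[0,0,0],[0,0,-0.005],0.43]]'; python3 -m handwheel '[[[0,0,0],[0,0,0.005],0.43],[[0,0,0],[0,0,0.01],0.43],[[0,0,0],[0,0,0.014],0.43],[[0,0,0],[0,0,0.014],0.43]]'; python3 -m handwheel '[[[0,0,0],[0,0,0.003],0.43],[[0,0,0],[0,0,0.006],0.43],[[0,0,0],[0,0,0.006],0.43]]'
```

```text
time: 12.9
tool_pos: [564.6, -111.5, 101.0]
tcp_rot: [-3.141, 0.001, 0.159]
contact_force: [-0.4, 0.4, 0.3]
grip_width: 20.0
finger_force: 0.0
time: 13.3
tool_pos: [564.6, -111.5, 86.4]
tcp_rot: [-3.141, 0.002, 0.159]
contact_force: [-0.1, -0.2, -0.2]
grip_width: 38.9
finger_force: 0.0
time: 13.6
tool_pos: [565.0, -111.5, 81.0]
tcp_rot: [-3.141, 0.001, 0.159]
contact_force: [-0.1, 0.4, -0.3]
grip_width: 39.4
finger_force: 0.0
```

```bash
python3 -m handwheel '[[[0,0,0],[0,0,0.003],0.43],[[0,0,0],[0,0,0.005],0.43],[[0,0,0],[0,0,0.0065],0.43],[[0,0,0],[0,0,0.0065],0.43]]'
```

```text
time: 14.0
tool_pos: [565.1, -111.6, 74.6]
tcp_rot: [-3.141, 0.0, 0.159]
contact_force: [0.6, 0.3, -0.1]
grip_width: 39.7
finger_force: 0.0
```

No contact at 74.6, so the fingertips really are about 21 mm above the reported TCP. The blue and green tugs still loaded those tubes to 7–9 N, so they stand. I'll go 3 mm lower and grip purple properly.

```bash
python3 -m handwheel '[[[0,0,0],[0,0,0.003],0.43],[[0,0,0],[0,0,0.003],0.2],[[0,0,0],[0,0,0.003],0.15],[[0,0,0],[0,0,0.003],0.15],[[0,0,0],[0,0,0.003],0.12],[[0,0,0],[0,0,0.003],0.08],[[0,0,0],[0,0,0.003],0],[[0,0,0],[0,0,0.003],0],[[0,0,0],[0,0,0.003],0]]'
```

```text
time: 14.9
tool_pos: [565.3, -111.7, 72.0]
tcp_rot: [3.141, -0.0, 0.159]
contact_force: [-0.4, -0.1, 0.4]
grip_width: 11.6
finger_force: 30.0
```

```bash
python3 -m handwheel '[[[0,0,0],[0,0,-0.0005],0],[[0,0,0],[0,0,-0.001],0],[[0,0,0],[0,0,-0.0013],0],[[0,0,0],[0,0,-0.0013],0]]'
```

```text
time: 15.3
tool_pos: [564.9, -111.5, 73.0]
tcp_rot: [-3.141, 0.001, 0.159]
contact_force: [-0.2, 1.0, -2.4]
grip_width: 11.0
finger_force: 30.0
```

Width 11.6 at 30 N: a proper grip. Continuing the tug.

```bash
python3 -m handwheel '[[[0,0,0],[0,0,-0.0005],0],[[0,0,0],[0,0,-0.001],0],[[0,0,0],[0,0,-0.001],0]]'
```

```text
time: 15.6
tool_pos: [564.9, -111.5, 74.0]
tcp_rot: [-3.141, 0.001, 0.159]
contact_force: [-0.2, 0.5, -1.8]
grip_width: 11.4
finger_force: 30.0
```

```bash
python3 -m handwheel '[[[0,0,0],[0,0,-0.0005],0],[[0,0,0],[0,0,-0.001],0],[[0,0,0],[0,0,-0.001],0]]'
```

```text
time: 15.9
tool_pos: [565.0, -111.5, 75.1]
tcp_rot: [-3.141, 0.001, 0.159]
contact_force: [-1.0, 1.9, -3.9]
grip_width: 11.4
finger_force: 30.0
```

```bash
python3 -m handwheel '[[[0,0,0],[0,0,-0.0005],0],[[0,0,0],[0,0,-0.001],0],[[0,0,0],[0,0,-0.0015],0],[[0,0,0],[0,0,-0.0015],0]]'
```

```text
time: 16.3
tool_pos: [565.2, -111.6, 76.8]
tcp_rot: [3.142, -0.0, 0.159]
contact_force: [-1.4, 2.1, -3.9]
grip_width: 11.0
finger_force: 30.0
```

```bash
python3 -m handwheel '[[[0,0,0],[0,0,-0.001],0],[[0,0,0],[0,0,-0.002],0],[[0,0,0],[0,0,-0.003],0],[[0,0,0],[0,0,-0.003],0]]'
```

```text
time: 16.7
tool_pos: [565.7, -111.8, 80.4]
tcp_rot: [3.141, -0.001, 0.159]
contact_force: [-0.7, 2.4, 1.0]
grip_width: 11.3
finger_force: 30.0
```

Purple came out at about 4 N. I'll lift it clear and carry it to place 4.

```bash
python3 -m handwheel '[[[0,0,0],[0,0,-0.01],0],[[0,0,0],[0,0,-0.025],0],[[0,0,0],[0,0,-0.04],0],[[0,0,0],[0,-0.03,-0.04],0],[[0,0,0],[0,-0.07,-0.04],0],[[0,0,0],[0,-0.11,-0.04],0],[[0,0,0],[0,-0.145,-0.04],0],[[0,0,0],[0,-0.168,-0.04],0],[[0,0,0],[0,-0.168,-0.04],0],[[0,0,0],[0,-0.168,-0.04],0],[[0,0,0],[0,-0.168,-0.04],0],[[0,0,0],[0,-0.168,-0.04],0]]'
python3 - <<'E'
from h import *
from plant import capture
go((538.7,54.2,72))
c=capture("top")
for k in"bgp":print(k,[(b,world(c,b[1],b[2],116).round(1)) for b in blobs(c,k,(270,180,385,310))])
cv2.imwrite("pics/t3.png",cv2.resize(c["image"][185:265,260:380,::-1],(750,500),interpolation=cv2.INTER_CUBIC))
E
```

```text
time: 17.9
tool_pos: [539.0, 53.0, 119.9]
tcp_rot: [3.141, -0.0, 0.158]
contact_force: [0.8, 0.1, 0.2]
grip_width: 11.0
finger_force: 30.0
t 17.9 shift [-0.2 -1.3 47.9] turn [ 0.03 -0.03 -0.08] F [0.83 0.14 0.19] tool [539.   53.  119.9] rpy [ 3.1411e+00 -5.0000e-04  1.5760e-01] q [-0.04  0.46  1.6  -0.    1.08  1.37] w 11.0 30.0
b []
g [((np.int32(33), np.float64(333.0), np.float64(210.0)), array([601. , -50.1, 116. ]))]
p []
```

View pics/t3.png

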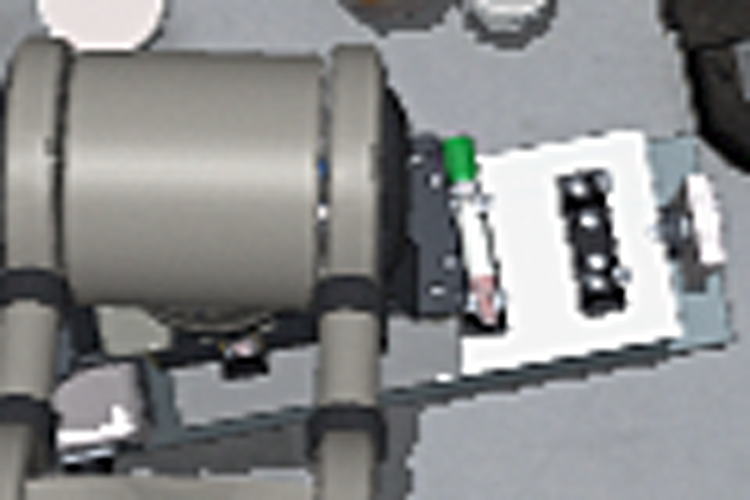

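Place 1 is now empty, green is home at (470,200), and purple hangs over place 4 with its end showing near (240,350).

```bash
python3 -m handwheel '[[[0,0,0],[0,-0.0005,0.01],0],[[0,0,0],[0,-0.0005,0.02],0],[[0,0,0],[0,-0.0005,0.03],0],[[0,0,0],[0,-0.0005,0.03],0],[[0,0,0],[0,-0.0005,0.03],0],[[0,0,0],[0,-0.0005,0.03],0]]'; python3 -c "
from h import *
go((538.7,54.2,72))"
```

```text
time: 18.55
tool_pos: [538.8, 54.8, 89.9]
tcp_rot: [3.141, -0.001, 0.159]
contact_force: [-0.4, 0.2, -0.3]
grip_width: 11.2
finger_force: 30.0
t 18.55 shift [-0.2  0.5 17.9] turn [ 0.01 -0.03  0.01] F [-0.37  0.17 -0.29] tool [538.8  54.8  89.9] rpy [ 3.1414e+00 -5.0000e-04  1.5920e-01] q [-0.04  0.49  1.64 -0.    1.01  1.37] w 11.2 30.0
```

```bash
python3 -m handwheel '[[[0,0,0],[0,0.0005,0.002],0],[[0,0,0],[0,0.0005,0.004],0],[[0,0,0],[0,0.0005,0.006],0],[[0,0,0],[0,0.0005,0.008],0],[[0,0,0],[0,0.0005,0.008],0]]'; python3 -m handwheel '[[[0,0,0],[0,0,0.001],0],[[0,0,0],[0,0,0.002],0],[[0,0,0],[0,0,0.003],0],[[0,0,0],[0,0,0.003],0]]'
```

```text
time: 19.05
tool_pos: [539.1, 54.8, 82.3]
tcp_rot: [-3.141, -0.002, 0.159]
contact_force: [-1.2, 3.9, 5.7]
grip_width: 11.2
finger_force: 30.0
time: 19.45
tool_pos: [539.5, 54.9, 80.4]
tcp_rot: [-3.141, -0.003, 0.159]
contact_force: [-2.4, 3.5, 13.7]
grip_width: 11.1
finger_force: 30.0
```

```bash
python3 -m handwheel '[[[0,0,0],[0,-0.001,0.001],0],[[0,0,0],[0,-0.001,0.002],0],[[0,0,0],[0,-0.001,0.003],0],[[0,0,0],[0,-0.001,0.003],0]]'
```

```text
time: 19.85
tool_pos: [541.1, 55.5, 78.1]
tcp_rot: [3.141, -0.007, 0.159]
contact_force: [1.8, 1.9, 12.0]
grip_width: 11.1
finger_force: 30.0
```

```bash
python3 -m handwheel '[[[0,0,0],[0,0,0.001],0],[[0,0,0],[0,0,0.002],0],[[0,0,0],[0,0,0.002],0]]'
```

```text
time: 20.15
tool_pos: [540.9, 55.4, 76.0]
tcp_rot: [3.141, -0.006, 0.159]
contact_force: [1.7, 0.9, 7.5]
grip_width: 11.3
finger_force: 30.0
```

```bash
python3 -m handwheel '[[[0,0,0],[0,0,0.001],0],[[0,0,0],[0,0,0.002],0],[[0,0,0],[0,0,0.002],0],[[0,0,0],[0,0,0.002],0]]'
```

```text
time: 20.55
tool_pos: [538.4, 55.2, 71.6]
tcp_rot: [3.142, 0.0, 0.159]
contact_force: [0.9, 1.0, 2.2]
grip_width: 10.6
finger_force: 30.0
```

```bash
python3 -m handwheel '[[[0,0,0],[0,0,0.001],0],[[0,0,0],[0,0,0.002],0],[[0,0,0],[0,0,0.002],0],[[0,0,0],[0,0,0.002],0]]'
```

```text
time: 20.95
tool_pos: [538.6, 55.2, 70.4]
tcp_rot: [3.141, -0.001, 0.159]
contact_force: [-1.2, 1.4, 8.8]
grip_width: 10.8
finger_force: 30.0
```

```bash
python3 -m handwheel '[[[0,0,0],[0,0,0.001],0],[[0,0,0],[0,0,0.002],0],[[0,0,0],[0,0,0.002],0],[[0,0,0],[0,0,0.002],0]]'; python3 -m handwheel '[[[0,0,0],[0,0,-0.0015],0],[[0,0,0],[0,0,-0.003],0],[[0,0,0],[0,0,-0.0045],0],[[0,0,0],[0,0,-0.0045],0],[[0,0,0],[0,0,-0.0045],0]]'
```

```text
time: 21.35
tool_pos: [538.7, 55.2, 69.2]
tcp_rot: [3.141, -0.001, 0.159]
contact_force: [-3.7, -0.4, 14.1]
grip_width: 11.2
finger_force: 30.0
time: 21.85
tool_pos: [538.3, 55.2, 71.9]
tcp_rot: [3.142, 0.0, 0.159]
contact_force: [-0.6, 0.2, 1.2]
grip_width: 11.0
finger_force: 30.0
```

Seated: force climbed to 14 N on the hard saddles, and it has eased to about 0 at z = 71.9. Now the proof pull.

```bash
python3 -m handwheel '[[[0,0,0],[0,0,-0.001],0],[[0,0,0],[0,0,-0.002],0],[[0,0,0],[0,0,-0.0025],0],[[0,0,0],[0,0,-0.0025],0],[[0,0,0],[0,0,-0.0025],0]]'
```

```text
time: 22.35
tool_pos: [537.8, 55.2, 74.1]
tcp_rot: [-3.141, 0.002, 0.159]
contact_force: [0.3, -0.8, -6.0]
grip_width: 10.8
finger_force: 30.0
```

```bash
python3 -m handwheel '[[[0,0,0],[0,0,-0.0005],0],[[0,0,0],[0,0,-0.001],0],[[0,0,0],[0,0,-0.001],0]]'
```

```text
time: 22.65
tool_pos: [537.9, 55.2, 75.2]
tcp_rot: [-3.141, 0.001, 0.159]
contact_force: [-0.3, -1.0, -9.5]
grip_width: 11.5
finger_force: 30.0
```

```bash
python3 -m handwheel '[[[0,0,0],[0,0,0],0],[[0,0,0],[0,0,0],0],[[0,0,0],[0,0,0],0],[[0,0,0],[0,0,0],0],[[0,0,0],[0,0,0],0],[[0,0,0],[0,0,0],0]]'
```

```text
time: 23.25
tool_pos: [538.0, 55.2, 75.5]
tcp_rot: [-3.142, 0.001, 0.159]
contact_force: [-1.2, -0.9, -12.0]
grip_width: 11.1
finger_force: 30.0
```

```bash
python3 -m handwheel '[[[0,0,0],[0,0,0.0015],0],[[0,0,0],[0,0,0.003],0],[[0,0,0],[0,0,0.0045],0],[[0,0,0],[0,0,0.006],0],[[0,0,0],[0,0,0.007],0],[[0,0,0],[0,0,0.007],0],[[0,0,0],[0,0,0.005],0],[[0,0,0],[0,0,0.004],0],[[0,0,0],[0,0,0.004],0]]'
```

```text
time: 24.15
tool_pos: [538.9, 55.2, 72.1]
tcp_rot: [3.141, -0.001, 0.159]
contact_force: [0.8, -0.2, 0.7]
grip_width: 10.9
finger_force: 30.0
```

It held. Now release, rise and back off for a look.

```bash
python3 -m handwheel '[[[0,0,0],[0,0,0],0.1],[[0,0,0],[0,0,0],0.2],[[0,0,0],[0,0,0],0.4],[[0,0,0],[0,0,0],0.4],[[0,0,0],[0,0,0],0.4],[[0,0,0],[0,0,-0.02],0.4],[[0,0,0],[0,0,-0.05],0.4],[[0,0,0],[0,0,-0.09],0.4],[[0,0,0],[-0.04,0,-0.11],0.4],[[0,0,0],[-0.09,0,-0.11],0.4],[[0,0,0],[-0.12,0,-0.11],0.4],[[0,0,0],[-0.12,0,-0.11],0.4]]';python3 -m handwheel '[[[0,0,0],[-0.04,-0.05,0],0.4],[[0,0,0],[-0.04,-0.1,0],0.4],[[0,0,0],[-0.04,-0.15,0],0.4],[[0,0,0],[-0.04,-0.15,0],0.4],[[0,0,0],[-0.04,-0.15,0],0.4]]'
python3 - <<'E'
from h import *
from plant import capture
ims=[]
for n,(x0,y0,x1,y1) in(("top",(260,185,380,265)),("side",(280,180,400,320))):
    c=capture(n)
    for k in"bgp":print(n,k,[(b,world(c,b[1],b[2],116).round(1),wdepth(c,b[1],b[2]).round(1)) for b in blobs(c,k,(270,180,385,310))])
    ims.append(cv2.resize(c["image"][y0:y1,x0:x1,::-1],None,fx=400/120,fy=400/120,interpolation=cv2.INTER_CUBIC))
H=max(i.shape[0] for i in ims);cv2.imwrite("pics/f.png",np.hstack([cv2.copyMakeBorder(i,0,H-i.shape[0],0,0,0) for i in ims]))
E
```

```text
time: 25.35
tool_pos: [416.4, 36.1, 181.9]
tcp_rot: [-3.141, 0.002, 0.159]
contact_force: [0.3, 0.0, 0.3]
grip_width: 36.4
finger_force: 0.0
time: 25.85
tool_pos: [356.9, 179.6, 181.7]
tcp_rot: [3.142, -0.001, 0.163]
contact_force: [-0.1, 0.1, -0.7]
grip_width: 37.0
finger_force: 0.0
top b [((np.int32(35), np.float64(313.2), np.float64(213.3)), array([592.5,   6. , 116. ]), array([591.3,   6. , 123.7]))]
top g [((np.int32(32), np.float64(333.1), np.float64(209.9)), array([601.3, -50.4, 116. ]), array([600.4, -50.1, 121. ]))]
top p [((np.int32(33), np.float64(293.6), np.float64(216.5)), array([584.4,  61.3, 116. ]), array([584. ,  61.2, 118.9]))]
side b [((np.int32(12), np.float64(381.2), np.float64(191.7)), array([696.3, 141.2, 116. ]), array([721.5, 213.9,  27.7])), ((np.int32(49), np.float64(350.1), np.float64(241.0)), array([592.6,   5.1, 116. ]), array([593.1,   6.8, 113.5]))]
side g [((np.int32(37), np.float64(357.8), np.float64(260.6)), array([599.8, -51.1, 116. ]), array([599.9, -50.8, 115.5]))]
side p [((np.int32(43), np.float64(342.1), np.float64(222.9)), array([583.6,  59.8, 116. ]), array([582.7,  56.2, 120.8]))]
```

View pics/f.png

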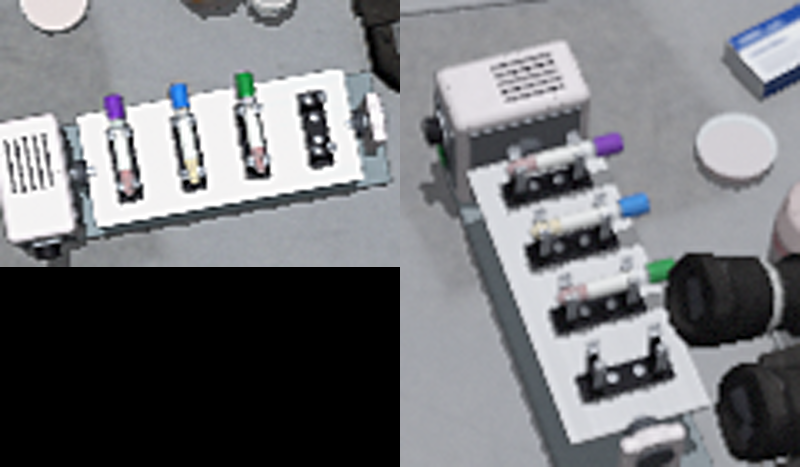

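All three tubes lie level in their clips: purple (115,150), blue (185,140) and green (250,130). Place 1 is empty, the caps are within 2 mm of where they should be, and the robot is clear. Handing in.

```bash
python3 -c "
from plant import *
print(close_job())"
```

```text
the job is handed in; nothing more can be done
None
```

The purple tube (place 1) had the soft clips and came out at about 4 N; it now sits fully home in place 4, where it held a half-second proof pull that crept from 9.5 to 12 N by the wrist reading (8 N intended), while blue and green held tugs of about 9 N and 7 N and are home in their own places; the job is handed in, but no verdict was returned.

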